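Release test cartridges from a bench dispenser with its gate lever

ROBOT

A 6-joint arm with a two-finger parallel gripper is mounted at the origin on a cart in front of the work surface, level with it; the furniture and walls round the work are solid. World frame = base frame: x ahead of the robot, y to its left, z up, the work surface at z = 0. Lengths are in m, angles in rad, forces in N, time in s.
With the tool pointing down it reaches from about 0.25 to 0.85 m from the base axis. Payload 12.5 kg.
Tool frame: the origin (TCP) lies between the finger pads; the fingertips stand 19 mm ahead of it and the grasp point (between the pads) is the TCP; z points along the fingers, y is the line along which they close (so a half turn about z gives the same grasp; the last joint's range is limited). The gripper opens to 93 mm and grips with 3 to 60 N. Pads are 15 mm wide; open, the fingers measure 128 mm over their backs; the gripper's body (75 mm by 188 mm) begins 65 mm behind the grasp point.
Start: joints at [-1.409, 0.351, 1.652, -0, 1.139, -0.085], TCP at [0.134, -0.533, 0.238] pointing down, gripper open.
Joint ranges: [-2.75, 2.75], [-0.79, 2.1], [0.01, 2.65], [-1.57, 4.71], [0.07, 3.14], [-2.87, 2.87]. Speed limits (rad/s): [2.22, 2.22, 2.79, 3.14, 3.14, 3.14].

INTERFACE

Orientations are given as a unit quaternion [x, y, z, w].
In Python, from rig import bot gives the robot as it stands.
- The arm moves only by the tool drive_tool, never from a script. Its argument "targets" is a list that holds one entry, the list of rows, each a list of 4 numbers: the shift along the world's x, y, z in mm, then the turn about the world's z in degrees. A call has 1 to 8 rows; each row shifts and turns the commanded pose from where the row before left it; what a row does not reach is not made up. A row lasts 1/12 s, in which the tool goes at most 41.7 mm and 7.16 degrees, less where a joint would pass 70% of its speed; a pose out of reach is approached as far as the arm can. A call with a gripper value outside its range is refused whole. "gripper" is the closure, from 0 (fully open) to 1 (shut), set as the call begins (left out, the last holds). The fingers move at their own pace and stop on an object; "grip_force" is the grip in N (left out, the last holds). Time passes only in rows, so rows that do not move let the fingers close. It gives the time, the measured TCP pose, the force, the opening and the grip force at its end, in the units of the state.
- bot.sense(): the state, without advancing time (a new reading comes with each control period).
- bot.capture(name): name is "scene" or "top" or "wrist"; returns the picture (400x640x3 uint8, red, green, blue); there is no depth.
- bot.camera_model(name): a dict with "fx", "fy", "cx", "cy" (pixels), "camera_from_world" (4x4, takes a point from world to camera coordinates). Camera axes: x right, y down, z forward; pixel columns grow to the right and rows downward; lengths in m; the calibration is good to about 2 mm. A picture is of the moment at which its call begins: read the wrist's pose just before it. camera_model takes no time and is no camera call; for the wrist camera it gives the pose at the moment of the call.
- bot.close_job(): hands the job in; it is judged then, once.
The state is a dict: "time": time; "q": joint angles; "qd": joint speeds; "tau": joint torques, N m; "ee_pos": TCP position; "tcp_rot": TCP orientation; "wrist_force": force on the tool from outside, world axes, zero at the start; "torque": the same for the moment, N m; "width": finger opening in m; "finger_force": force on a finger pad.
Only numpy, scipy, OpenCV 4.12 (cv2) and the standard library are available. Lean on these libraries where they do the work, as an engineer would, in place of code of your own. Each camera call takes 0.05 s, during which the arm holds its last target. There are 200 camera calls.

TASK

Stand the white catch dish on the worktop under the mouth of the cartridge dispenser's chute, lined up with the chute and with its blue grip pointing away from the dispenser, and let go of it. Then throw the red-knobbed gate lever from its shut notch into the notch marked green so that it clicks home there and all four yellow cartridges slide into the dish; do not let it run on into the red-marked notch. Leave the dish where it stands with the cartridges in it, and do not disturb anything else on the worktop.

Things in the scene. Friction and masses are not known exactly. Their poses are not given: they have to be found in the camera images.
- dispenser: white and blue bench dispenser, fixed; origin at worktop height, front faces its own -x (to the robot), y to its left. Left half (y +85): open aluminium chute, 52 mm wide, sloping 30 degrees down toward -x, gate guides on it up to z 163. Right half: lever on a deck (x -87 to 45, y -150 to 0, top z 67), column behind it (x 45 to 110), blue canopy above. Offsets everywhere in mm.
- canopy_edge (a point): middle of the canopy's lower front edge, 215 mm up, at (-48, -75) from the dispenser's origin. The canopy reaches 158 mm back from it, 75 mm to each side, 26 mm up; the knob stands below this edge. No room for a gripper pointing straight down on the knob: come from the front, tool leaning back toward the robot 25 to 45 degrees from vertical.
- chute_lip (a point): middle of the lower edge of the chute's mouth, at (-50, +85, +64) from the dispenser's origin; axes as the dispenser's. The chute floor is 4 mm thick: about 58 mm is free beneath it. Cartridges slide off it toward the dispenser's -x and land up to about 70 mm in front of it.
- gate_lever (a joint): lever angle, rad: 0 = shut notch (white, right-hand end), 0.60 = green-marked notch (middle), 1.20 = red-marked notch (left). It swings level, clockwise from above. A sprung ball drops into V notches: about 6 N at the knob to leave one; within 0.08 rad of a notch it is pulled home, elsewhere it stays where left. It lifts the chute's gate, 55 mm per rad; cartridges pass from about 0.35.
- lever_pivot (a point): the lever's upright pivot axis, at (+30, -75) from the dispenser's origin, 90 mm above the worktop; axes as the dispenser's. At lever angle q the middle of the knob is at (-100 cos(0.6-q), -100 sin(0.6-q)) from here in the dispenser's axes.
- lever_knob (a point): middle of the lever's red upright knob, 24 mm diameter, 36 mm tall, 115 mm above the worktop, 100 mm from the pivot. The steel lever arm, 12 mm wide, runs from below it to the pivot, its top 94 mm above the worktop.
- green_notch (a point): where the middle of the knob is when the lever is in the green-marked notch (115 mm up); a green stripe lies on the deck below it and a green tab on the deck's front. White marks the shut notch, red the last one.
- dish_center (a point): centre, half-way up, of the white open catch dish: 105 (its x) x 90 (y) x 38 mm, walls 4 mm, about 0.15 kg; bottom 19 mm below. Its blue grip is outside the -x wall; the +x end goes in under the chute. Well placed, the lip is over the dish's middle line, about 40 mm from its centre toward its +x. Bring it in level from the front: it cannot be lowered past the chute.
- dish_grip (a point): where to hold the dish: upright blue grip, 12 mm thick across the dish's y, 32 mm long along its x, top 68 mm above the worktop; this point is 67.5 mm from the dish's centre toward its -x, 52 mm above its underside, 16 mm below the grip's top. Axes as the dish's.
- cartridge_0: one of four alike yellow test cartridges, rounded block 24 x 34 x 16 mm, 20 g, waiting in the chute behind the gate (0 nearest the gate); origin at the centre of its underside
- cartridge_1: one of four alike yellow test cartridges, rounded block 24 x 34 x 16 mm, 20 g, waiting in the chute behind the gate (0 nearest the gate); origin at the centre of its underside
- cartridge_2: one of four alike yellow test cartridges, rounded block 24 x 34 x 16 mm, 20 g, waiting in the chute behind the gate (0 nearest the gate); origin at the centre of its underside
- cartridge_3: one of four alike yellow test cartridges, rounded block 24 x 34 x 16 mm, 20 g, waiting in the chute behind the gate (0 nearest the gate); origin at the centre of its underside
- saline: bystander: clear bottle with blue cap, 64 mm diameter, 165 tall; origin at the centre of its underside
- stain_bottle: bystander: dark blue bottle with white cap, 60 mm diameter, 145 tall; origin at the centre of its underside
- tip_box: bystander: blue and white lidded box, 80 x 118 x 86 mm; origin at the centre of its underside
- timer: bystander: white round-faced kitchen-style timer, 53 x 86 x 104 mm; origin at the centre of its underside
- pen: bystander: white and red pen, 11 x 145 x 9 mm, lying along its y; origin at the centre of its underside

How it is judged:
By the outcome, as a careful person would: the job done as asked, in the order asked, and still so for the second after the job is handed in, with the robot touching nothing.
It also fails if it takes over 64 s, if anything falls off the work surface, if the arm or the gripper's body presses on something with over 40 N, if the wrist force passes 120 N, or if a joint passes its speed limit or range.

## Working session

There is one attempt and no reset: what is moved stays moved. The work goes in short steps, Python scripts to look and compute and a tool call to move; the robot and the scene stay as the last step left them, time stands still between calls to the robot, and variables do not carry over. Pictures are saved under pics/ and viewed, at most 10 in all, crops included, and the job is handed in when it is done.

Besides the shell and the picture viewer there is one more tool, called after "Emit:" as a command line: name --argument value ..., lists and objects as JSON in quotes. drive_tool: Moves the arm, as the interface text tells. Its arguments: {"type":"object","properties":{"targets":{"type":"array","items":{"type":"array","items":{"type":"array","items":{"type":"number"}}}},"gripper":{"type":"number"},"grip_force":{"type":"number"}},"required":["targets"]}

```bash
mkdir -p pics; ls
python3 - <<'E'
from rig import bot
import cv2
for n in ("scene","top"):
    im=bot.capture(n); cv2.imwrite(f"pics/{n}0.png",im[:,:,::-1])
    m=bot.camera_model(n); print(n,m)
s=bot.sense();print(s)
E
```

```text
pics
scene {'fx': 401.2085928433077, 'fy': 401.2085928433077, 'cx': 320.2344412916949, 'cy': 197.71203803878478, 'camera_from_world': array([[-0.54585465, -0.83786761,  0.00453473,  0.33778385],
       [-0.6030539 ,  0.38910915, -0.69636202,  0.40379412],
       [ 0.58169468, -0.38284714, -0.71767637,  1.37643244],
       [ 0.        ,  0.        ,  0.        ,  1.        ]])}
top {'fx': 364.12667825642814, 'fy': 364.12667825642814, 'cx': 324.3506736726152, 'cy': 201.21525271826602, 'camera_from_world': array([[ 0.04154692, -0.99911604,  0.006403  ,  0.06224192],
       [-0.9756121 , -0.04195032, -0.21545581,  0.55432405],
       [ 0.21553396,  0.00270468, -0.9764926 ,  1.14446505],
       [ 0.        ,  0.        ,  0.        ,  1.        ]])}
{'time': 0.1, 'q': array([-1.40859033e+00,  3.51168128e-01,  1.65232456e+00,  3.06391848e-06,
        1.13911401e+00, -8.46015332e-02]), 'qd': array([-0.00035275, -0.00176886, -0.00277717,  0.00030561, -0.00035476,
        0.00099592]), 'tau': array([ 2.53111239e-04, -4.98030102e+01, -2.85703433e+01,  7.00407336e-02,
        2.38684838e-02, -5.14598105e-05]), 'ee_pos': array([ 0.13434986, -0.53305207,  0.23717656]), 'tcp_rot': array([ 9.92395365e-01,  1.23090141e-01, -1.82786860e-05, -5.06696576e-04]), 'wrist_force': array([0.69745473, 0.78424561, 0.27931283]), 'torque': array([-0.01125454, -0.03269639,  0.00578828]), 'finger_force': 0.0, 'width': 0.09274327631048945}
```

View pics/top0.png

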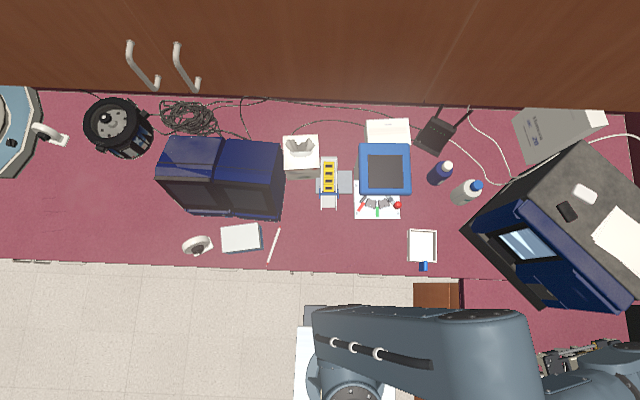

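View pics/scene0.png

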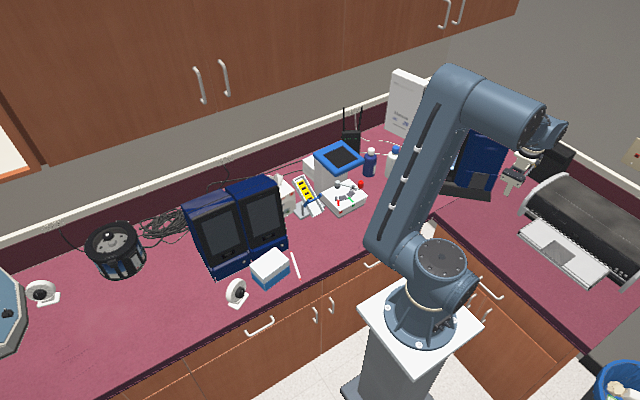

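The top view shows the dispenser at about (380,185), the dish at (423,245) with its grip at (423,266), the timer at (196,245), the tip box at (241,238) and the pen at (273,245). I'll enlarge the working area.

Run:
```python
import cv2
im=cv2.imread("pics/top0.png")
c=cv2.resize(im[130:280,300:500],None,fx=4,fy=4,interpolation=cv2.INTER_CUBIC)
cv2.imwrite("pics/top0c.png",c)
```

```text
(no output)
```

View pics/top0c.png

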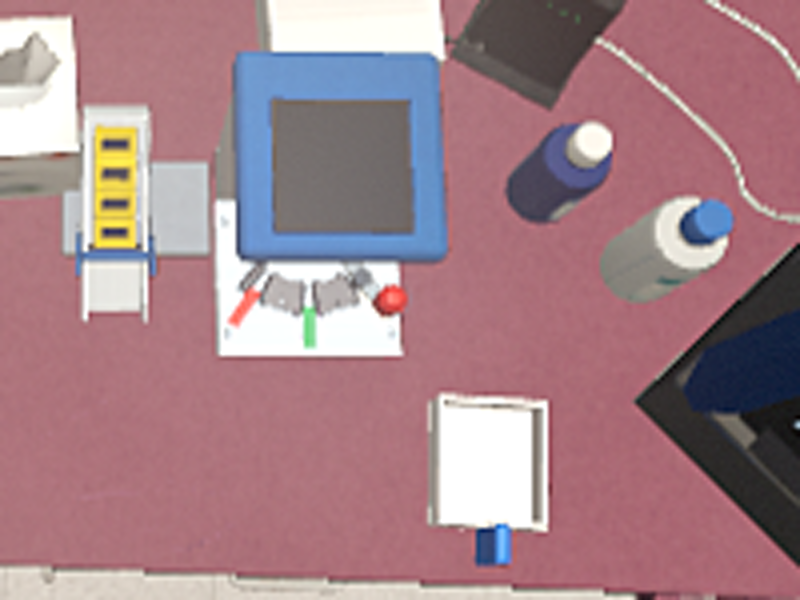

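The crop shows the deck front corners at (218,355) and (402,354), and the red knob at (391,299). The chute mouth ends at (84..147,320). The dish rim corners are (437,396), (549,400), (547,530) and (430,525), and the grip top is at about (501,545).

```bash
cat > h.py <<'E'
import numpy as np
from rig import bot
def ray(m,u,v,z):
    T=m["camera_from_world"];R=T[:3,:3];c=-R.T@T[:3,3]
    d=R.T@np.array([(u-m["cx"])/m["fx"],(v-m["cy"])/m["fy"],1.])
    return c+d*(z-c[2])/d[2]
def proj(m,p):
    T=m["camera_from_world"];q=T[:3,:3]@np.asarray(p)+T[:3,3]
    return np.array([m["fx"]*q[0]/q[2]+m["cx"],m["fy"]*q[1]/q[2]+m["cy"]])
E
python3 - <<'E'
from h import *
m=bot.camera_model("top")
P={"deckL":(218,355,.067),"deckR":(402,354,.067),"knobtop":(391,297,.133),"canL":(240,260,.215),"canR":(446,260,.215),
"lipL":(84,320,.064),"lipR":(147,320,.064),"d1":(437,396,.038),"d2":(549,400,.038),"d3":(547,530,.038),"d4":(430,525,.038),"grip":(503,545,.068),"stripe":(310,345,.067),
"stain":(545,190+25,0),"saline":(630,290,0),"edge":(400,578,0),"instr":(637,400,0.0)}
for k,(u,v,z) in P.items(): print(k,np.round(ray(m,300+u/4-.4,130+v/4-.4,z)*1000))
E
```

```text
deckL [497. -14.  67.]
deckR [ 504. -164.   67.]
knobtop [ 537. -141.  133.]
canL [541. -16. 215.]
canR [ 547. -164.  215.]
lipL [522.  97.  64.]
lipR [524.  45.  64.]
d1 [ 475. -199.   38.]
d2 [ 476. -292.   38.]
d3 [ 369. -287.   38.]
d4 [ 369. -192.   38.]
grip [ 354. -243.   68.]
stripe [508. -88.  67.]
stain [ 646. -304.    0.]
saline [ 581. -376.    0.]
edge [ 327. -175.    0.]
instr [ 485. -379.    0.]
```

Emit:
drive_tool --targets '[[[22,29,5,-2],[22,29,5,-2],[22,29,5,-2],[22,29,5,-2],[22,29,0,-2],[22,29,0,-2],[22,29,0,-2],[22,29,0,-2]]]' --gripper 0

```text
time: 0.77
ee_pos: [0.311, -0.2997, 0.2576]
tcp_rot: [1.0, -0.017, -0.0, -0.0]
wrist_force: [1.1, -0.8, -0.0]
width: 0.093
finger_force: 0.0
```

Emit:
drive_tool --targets '[[[22,29,0,0],[22,29,0,0],[0,0,40,0],[0,0,40,0],[0,0,40,0],[0,0,40,0],[0,0,40,0],[0,0,40,0]]]'

```text
time: 1.43
ee_pos: [0.3539, -0.2428, 0.4996]
tcp_rot: [1.0, -0.016, -0.0, -0.0]
wrist_force: [0.9, 0.5, -0.1]
width: 0.0932
finger_force: 0.0
```

Emit:
drive_tool --targets '[[[0,0,40,0],[0,0,40,0],[0,0,40,0],[0,0,40,0],[0,0,40,0],[0,0,40,0],[0,0,40,0],[0,0,40,0]]]'

```text
time: 2.1
ee_pos: [0.3552, -0.244, 0.7921]
tcp_rot: [1.0, -0.016, 0.001, 0.001]
wrist_force: [0.5, -1.2, 0.4]
width: 0.0932
finger_force: 0.0
```

```bash
python3 -c "
from h import *
s=bot.sense();print(s['q'].round(3),s['ee_pos'].round(3),s['tcp_rot'].round(4))"
```

```text
[-0.71   0.266  0.391  0.     2.482  0.893] [ 0.355 -0.244  0.792] [ 9.999e-01 -1.620e-02  9.000e-04  8.000e-04]
```

Emit:
drive_tool --targets '[[[0,0,40,0],[0,0,40,0],[0,0,40,0],[0,0,40,0]]]'

```text
time: 2.43
ee_pos: [0.3291, -0.2272, 0.8384]
tcp_rot: [1.0, -0.016, 0.008, 0.004]
wrist_force: [0.9, -0.6, -0.4]
width: 0.0932
finger_force: 0.0
```

```bash
python3 -c "
from h import *
s=bot.sense();print(s['q'].round(3),s['ee_pos'].round(3),s['tcp_rot'].round(4))"
```

```text
[-0.723  0.386  0.017  0.009  2.721  0.888] [ 0.329 -0.227  0.838] [ 0.9998 -0.0163  0.0077  0.0042]
```

Emit:
drive_tool --targets '[[[34,-23,0,0],[34,-23,0,0],[34,-23,0,0],[34,-23,0,0]]]'

```text
time: 2.77
ee_pos: [0.4317, -0.2955, 0.7767]
tcp_rot: [0.999, -0.016, 0.026, 0.018]
wrist_force: [0.4, -0.2, -0.8]
width: 0.0932
finger_force: 0.0
```

Emit:
drive_tool --targets '[[[0,0,-40,0],[0,0,-40,0],[0,0,-40,0],[0,0,-40,0],[0,0,0,0]]]'

```text
time: 3.18
ee_pos: [0.4359, -0.2991, 0.6853]
tcp_rot: [1.0, -0.016, 0.018, 0.011]
wrist_force: [1.3, -1.7, -2.0]
width: 0.0935
finger_force: 0.0
```

```bash
python3 -c "
from h import *
s=bot.sense();print(s['q'].round(3),s['ee_pos'].round(3),s['tcp_rot'].round(4))"
```

```text
[-0.692  0.275  0.689  0.007  2.134  0.915] [ 0.436 -0.299  0.685] [ 0.9996 -0.0163  0.0184  0.0112]
```

The tilt the arm takes on at its reach limit persists, leaning back the right way, so I can build the lean up later for the lever. The dish comes first.

Emit:
drive_tool --targets '[[[-10,7,-38,0],[-10,7,-38,0],[-10,7,-38,0],[-10,7,-38,0],[-10,7,-38,0],[-10,7,-38,0],[-10,7,-38,0],[-10,7,-38,0]]]'

```text
time: 3.85
ee_pos: [0.3606, -0.2469, 0.4006]
tcp_rot: [0.999, -0.016, 0.027, 0.018]
wrist_force: [0.1, -0.7, -0.3]
width: 0.0932
finger_force: 0.0
```

Emit:
drive_tool --targets '[[[0,0,-30,0],[0,0,-30,0],[0,0,-30,0],[0,0,-30,0],[0,0,-30,0],[0,0,-30,0],[0,0,-20,0],[0,0,0,0]]]'

```text
time: 4.52
ee_pos: [0.3612, -0.2473, 0.1976]
tcp_rot: [0.999, -0.016, 0.025, 0.016]
wrist_force: [0.1, -0.3, 0.0]
width: 0.093
finger_force: 0.0
```

Run:
```python
from h import *
import cv2
s=bot.sense();print(s['q'].round(3),s['ee_pos'].round(3),s['tcp_rot'].round(4))
m=bot.camera_model("wrist")
im=bot.capture("wrist")
np.save("w1.npy",m["camera_from_world"]);print(m)
cv2.imwrite("pics/w1.png",im[:,:,::-1])
print(proj(m,[.354,-.243,.068]),proj(m,[.422,-.243,.038]))
```

```text
[-0.711  0.172  2.005  0.009  0.905  0.888] [ 0.361 -0.247  0.198] [ 0.9994 -0.0164  0.0247  0.0162]
{'fx': 279.79499379479364, 'fy': 279.79499379479364, 'cx': 320.40356736839277, 'cy': 203.19677863714267, 'camera_from_world': array([[-0.03257645, -0.99897477,  0.03143534, -0.24194806],
       [-0.9804097 ,  0.03805242,  0.19325848,  0.35389456],
       [-0.19425654, -0.02452383, -0.98064417,  0.41677064],
       [ 0.        ,  0.        ,  0.        ,  1.        ]])}
[312.03574928 213.64174719] [309.57100391 146.27583089]
```

View pics/w1.png

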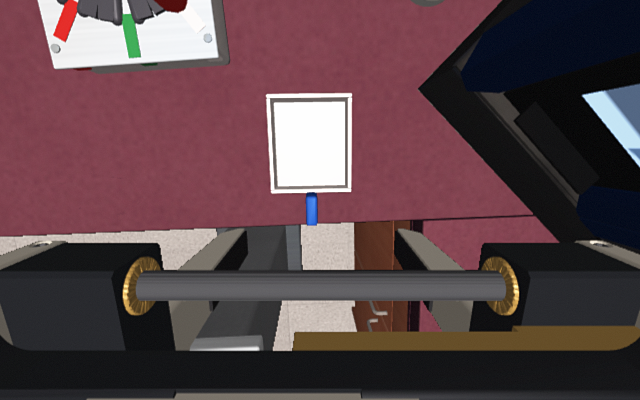

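The grip is at (311.5,209) in the wrist view, with rim corners (267,95), (351,94), (351,191) and (272,193). The deck's front-left corner is at (54,69) and its front-right at (218,61).

Run:
```python
from h import *
m=bot.camera_model("wrist"); m["camera_from_world"]=np.load("w1.npy")
for k,u,v,z in [("grip",311.5,209,.068),("gripfar",311.5,194,.068),("gripnear",311.5,224,.068),("c1",267,95,.038),("c2",351,94,.038),("c3",351,191,.038),("c4",272,193,.038),("dL",54,69,.067),("dR",218,61,.067),("green",132,57,.067)]:
    print(k,(ray(m,u,v,z)*1000).round(1))
```

```text
grip [ 358.9 -242.6   68. ]
gripfar [ 374.4 -243.2   68. ]
gripnear [ 343. -242.   68.]
c1 [ 475.8 -200.7   38. ]
c2 [ 474.5 -288.7   38. ]
c3 [ 371.3 -287.5   38. ]
c4 [ 372.3 -199.1   38. ]
dL [498.2 -13.7  67. ]
dR [ 501.4 -162.    67. ]
green [506.6 -84.9  67. ]
```

Emit:
drive_tool --targets '[[[-2,1,-25,0.5],[-2,1,-25,0.5],[-2,1,-25,0],[-1,1,-25,0],[0,0,-22,0],[0,0,-20,0],[0,0,0,0]]]'

```text
time: 5.15
ee_pos: [0.3541, -0.2433, 0.0555]
tcp_rot: [1.0, -0.008, 0.025, 0.016]
wrist_force: [-0.4, 0.0, -0.3]
width: 0.093
finger_force: 0.0
```

Emit:
drive_tool --targets '[[[0,0,0,0],[0,0,0,0],[0,0,0,0],[0,0,0,0],[0,0,0,0],[0,0,0,0],[0,0,0,0],[0,0,0,0]]]' --gripper 1 --grip_force 20

```text
time: 5.82
ee_pos: [0.3523, -0.2416, 0.0558]
tcp_rot: [1.0, -0.008, 0.025, 0.016]
wrist_force: [-0.1, -0.5, 1.1]
width: 0.0441
finger_force: 0.0
```

Emit:
drive_tool --targets '[[[0,0,0,0],[0,0,0,0],[0,0,0,0],[0,0,0,0],[0,0,0,0],[0,0,0,0],[0,0,0,0]]]'

```text
time: 6.4
ee_pos: [0.3523, -0.2414, 0.0558]
tcp_rot: [1.0, -0.008, 0.024, 0.016]
wrist_force: [0.4, 1.9, 5.5]
width: 0.0121
finger_force: 19.9
```

Emit:
drive_tool --targets '[[[0,0,4,0],[0,0,8,0],[0,0,8,0],[0,0,0,0],[0,0,0,0]]]'

```text
time: 6.82
ee_pos: [0.3525, -0.2418, 0.0763]
tcp_rot: [1.0, -0.008, 0.025, 0.016]
wrist_force: [0.9, 0.3, -1.3]
width: 0.0119
finger_force: 20.0
```

Emit:
drive_tool --targets '[[[0,15,0,0],[0,25,0,0.5],[0,30,0,0.5],[0,35,0,0.5],[0,35,0,0.5],[0,35,0,0.5],[0,35,0,0.4],[0,35,0,0]]]'

```text
time: 7.48
ee_pos: [0.3518, 0.0049, 0.0756]
tcp_rot: [0.999, 0.018, 0.025, 0.015]
wrist_force: [1.3, -0.5, -1.7]
width: 0.012
finger_force: 20.0
```

Emit:
drive_tool --targets '[[[0,30,0,0],[0,22,0,0],[0,15,0,0],[0,0,0,0],[0,0,0,0]]]'

```text
time: 7.9
ee_pos: [0.3521, 0.0708, 0.0756]
tcp_rot: [0.999, 0.019, 0.025, 0.015]
wrist_force: [-0.2, 0.8, -1.7]
width: 0.0117
finger_force: 20.0
```

Run:
```python
from h import *
import cv2
s=bot.sense();print(s['q'].round(3),s['ee_pos'].round(3),s['tcp_rot'].round(4))
m=bot.camera_model("wrist")
im=bot.capture("wrist")
np.save("w2.npy",m["camera_from_world"])
cv2.imwrite("pics/w2.png",im[:,:,::-1])
print(proj(m,[.530,.072,.064]))
```

```text
[ 0.093  0.299  2.274 -0.068  0.523  1.684] [0.352 0.071 0.076] [0.9994 0.0187 0.0248 0.0151]
[ 330.17919272 -102.08224008]
```

View pics/w2.png

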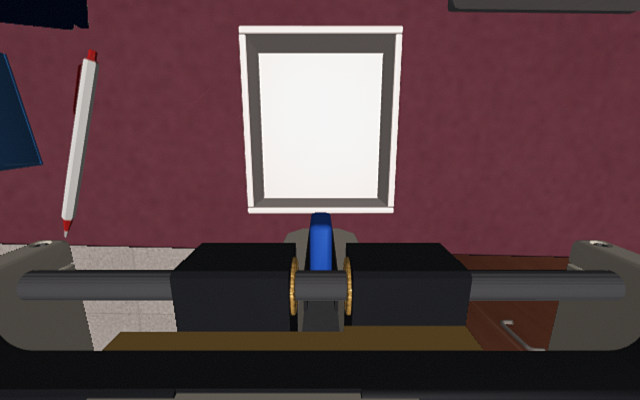

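Run:
```python
from h import *
m=bot.camera_model("wrist"); m["camera_from_world"]=np.load("w2.npy")
c=np.array([ray(m,u,v,.0585) for u,v in [(240,29),(402,29),(394,211),(249,211)]])*1000
print(c.round(1),c.mean(0))
```

```text
[[472.  117.7  58.5]
 [476.4  29.8  58.5]
 [374.4  25.1  58.5]
 [371.6 114.1  58.5]] [423.58965139  71.70282994  58.5       ]
```

Emit:
drive_tool --targets '[[[0,0,-7,0],[0,0,-7,0],[10,0,0,0],[10,0,0,0],[10,0,0,0],[0,0,0,0]]]'

```text
time: 8.45
ee_pos: [0.3851, 0.0703, 0.0619]
tcp_rot: [0.999, 0.017, 0.026, 0.015]
wrist_force: [0.0, 0.3, -0.7]
width: 0.012
finger_force: 20.0
```

Emit:
drive_tool --targets '[[[8,0,0,0],[8,0,0,0],[8,0.5,0,0],[8,0.5,0,0],[0,0,0,0],[0,0,-3,0],[0,0,-3,0],[0,0,0,0]]]'

```text
time: 9.12
ee_pos: [0.4138, 0.0711, 0.0556]
tcp_rot: [0.999, 0.018, 0.025, 0.015]
wrist_force: [-3.1, -2.2, 10.8]
width: 0.0119
finger_force: 20.0
```

Run:
```python
from h import *
import cv2
s=bot.sense();print(s['q'].round(3),s['ee_pos'].round(4),s['tcp_rot'].round(4),s['wrist_force'])
a=bot.capture("wrist");b=bot.capture("top")
b=cv2.resize(b[150:270,290:390],None,fx=4.5,fy=4.5,interpolation=cv2.INTER_CUBIC)
a=cv2.resize(a[:270],(0,0),fx=.54,fy=.54)
c=np.zeros((540,800,3),np.uint8);c[:,:450]=b;c[:a.shape[0],450:450+a.shape[1]]=a[:,:350]
cv2.imwrite("pics/p3.png",c[:,:,::-1])
```

```text
[ 0.08   0.425  2.139 -0.066  0.532  1.672] [0.4138 0.0711 0.0556] [0.9994 0.0178 0.0245 0.0153] [-3.09531489 -2.15226886 10.7740035 ]
```

View pics/p3.png

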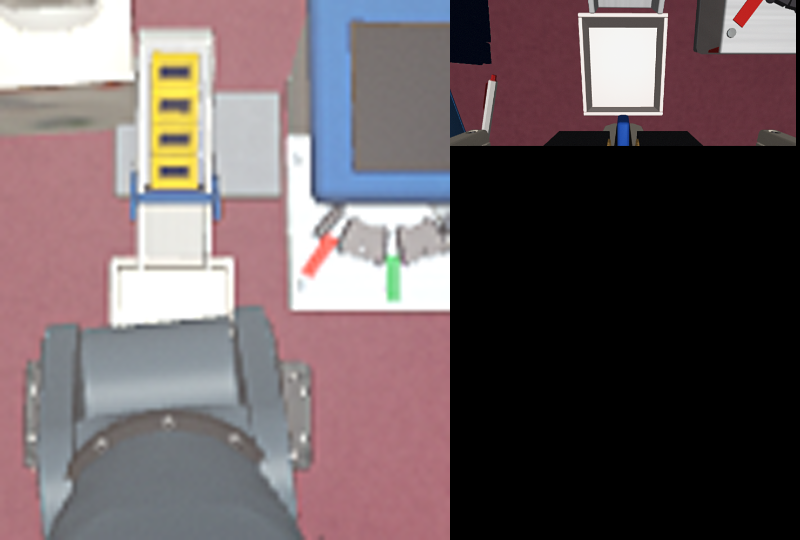

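Top view: the dish's far rim is at row 260 (columns 111–234) and the chute mouth edge is at row about 266 (columns 139–208). Laterally it is centred. I'll compute the overlap along x.

Run:
```python
from h import *
m=bot.camera_model("top")
for k,u,v,z in [("rimL",111,260,.038),("rimR",234,258,.038),("lipL",139,266,.064),("lipR",208,266,.064)]:
    print(k,(ray(m,290+u/4.5-.4,150+v/4.5-.4,z)*1000).round(1))
w=bot.camera_model("wrist")
for k,u,v,z in [("rimL",580,14,.038),("rimR",667,15,.038),("rnL",584,114,.038),("rnR",662,115,.038),("lipL",592,12,.064),("lipR",663,12,.064),("deckL",697,53,.067)]:
    print(k,(ray(w,(u-450)/.54,v/.54,z)*1000).round(1))
```

```text
rimL [533.5 118.6  38. ]
rimR [538.9  26.9  38. ]
lipL [524.6  97.2  64. ]
lipR [526.8  46.9  64. ]
rimL [535.5 117.7  38. ]
rimR [538.8  30.1  38. ]
rnL [433.2 115.2  38. ]
rnR [434.5  26.2  38. ]
lipL [527.8 101.4  64. ]
lipR [530.7  41.1  64. ]
deckL [498.2   8.7  67. ]
```

Emit:
drive_tool --targets '[[[0,0,1.5,0],[3,0,0,0],[2,0,0,0],[0,0,-1,0],[0,0,0,0]]]'

```text
time: 9.63
ee_pos: [0.4196, 0.0715, 0.056]
tcp_rot: [0.999, 0.018, 0.025, 0.015]
wrist_force: [0.3, 0.6, -0.3]
width: 0.012
finger_force: 20.0
```

Emit:
drive_tool --targets '[[[0,0,0,0],[0,0,0,0],[0,0,0,0],[0,0,0,0],[0,0,0,0],[0,0,0,0],[0,0,0,0]]]' --gripper 0.4

```text
time: 10.22
ee_pos: [0.4192, 0.0714, 0.0562]
tcp_rot: [0.999, 0.018, 0.025, 0.015]
wrist_force: [1.2, 0.5, -0.1]
width: 0.0531
finger_force: 0.0
```

Emit:
drive_tool --targets '[[[0,0,10,0],[0,0,30,0],[0,0,40,0],[-10,0,40,0],[-20,0,35,0],[-30,0,25,0],[-20,0,30,0],[0,0,40,0]]]' --gripper 1

```text
time: 10.88
ee_pos: [0.3352, 0.0713, 0.3061]
tcp_rot: [0.999, 0.018, 0.023, 0.015]
wrist_force: [1.4, -0.1, 0.0]
width: 0.007
finger_force: 0.0
```

Emit:
drive_tool --targets '[[[0,0,40,0],[0,0,40,0],[0,0,40,0],[0,0,40,0],[0,0,40,0],[0,0,40,0],[0,0,40,0],[0,0,40,0]]]'

```text
time: 11.55
ee_pos: [0.3385, 0.0714, 0.6281]
tcp_rot: [0.999, 0.018, 0.025, 0.015]
wrist_force: [0.3, 0.3, 0.8]
width: 0.0005
finger_force: 0.0
```

Emit:
drive_tool --targets '[[[0,0,40,0],[0,0,40,0],[0,0,40,0],[0,0,40,0],[0,0,40,0],[0,0,40,0],[20,4,35,0],[20,4,35,0]]]'

```text
time: 12.22
ee_pos: [0.3561, 0.0734, 0.8569]
tcp_rot: [0.999, 0.018, 0.03, 0.016]
wrist_force: [0.9, 0.0, 1.0]
width: 0.0008
finger_force: 0.0
```

Emit:
drive_tool --targets '[[[20,4,35,0],[20,4,35,0],[20,4,35,0],[20,4,35,0],[20,4,35,0],[20,4,35,0],[20,4,35,0],[20,4,35,0]]]'

```text
time: 12.88
ee_pos: [0.4005, 0.0783, 0.8551]
tcp_rot: [0.996, 0.019, 0.084, 0.009]
wrist_force: [0.4, -0.2, -0.1]
width: 0.0002
finger_force: 0.0
```

```bash
python3 -c "
from h import *
s=bot.sense();print(s['q'].round(3),s['ee_pos'].round(3),s['tcp_rot'].round(4))"
```

```text
[ 0.099  0.354  0.012 -0.063  2.609  1.575] [0.4   0.078 0.855] [0.9963 0.0191 0.0836 0.0094]
```

Emit:
drive_tool --targets '[[[20,4,35,0],[20,4,35,0],[20,4,35,0],[20,4,35,0],[20,4,35,0],[20,4,35,0],[20,4,35,0],[20,4,35,0]]]'

```text
time: 13.55
ee_pos: [0.4427, 0.0835, 0.8582]
tcp_rot: [0.989, 0.02, 0.147, 0.002]
wrist_force: [-0.0, -0.5, 1.3]
width: 0.0005
finger_force: 0.0
```

Emit:
drive_tool --targets '[[[20,4,35,0],[20,4,35,0],[20,4,35,0],[20,4,35,0],[20,4,35,0],[20,4,35,0],[20,4,35,0],[20,4,35,0]]]'

```text
time: 14.22
ee_pos: [0.4847, 0.0891, 0.8695]
tcp_rot: [0.975, 0.021, 0.221, -0.007]
wrist_force: [-0.0, -0.5, -0.7]
width: 0.0006
finger_force: 0.0
```

Emit:
drive_tool --targets '[[[20,4,35,0],[20,4,35,0],[20,4,35,0],[20,4,35,0],[20,4,35,0],[20,4,35,0],[20,4,35,0],[20,4,35,0]]]'

```text
time: 14.88
ee_pos: [0.5281, 0.0953, 0.8888]
tcp_rot: [0.953, 0.023, 0.302, -0.017]
wrist_force: [0.1, 0.4, -0.8]
width: 0.0006
finger_force: 0.0
```

Emit:
drive_tool --targets '[[[-20,-15,-20,0],[-20,-15,-20,0],[-20,-15,-30,0],[-20,-15,-30,0],[-20,-15,-30,0],[-20,-15,-30,0],[-10,-15,-30,0],[0,-15,-30,0]]]'

```text
time: 15.55
ee_pos: [0.437, 0.0023, 0.7239]
tcp_rot: [0.953, 0.024, 0.303, -0.016]
wrist_force: [0.9, 0.3, 1.2]
width: 0.0005
finger_force: 0.0
```

```bash
python3 -c "
from h import *
s=bot.sense();print(s['q'].round(3),s['ee_pos'].round(3),s['tcp_rot'].round(4))
from scipy.spatial.transform import Rotation as R
print(R.from_quat(s['tcp_rot']).as_matrix().round(3))"
```

```text
[-0.194 -0.221  1.225  0.155  1.54   1.369] [0.437 0.002 0.724] [ 0.9526  0.0241  0.3027 -0.0157]
[[ 0.816  0.055  0.576]
 [ 0.036 -0.998  0.044]
 [ 0.578 -0.015 -0.816]]
```

Emit:
drive_tool --targets '[[[0,-12,-35,0],[0,-12,-35,0],[0,-12,-35,0],[0,-12,-35,0],[0,-12,-35,0],[0,-12,-35,0],[0,-12,-35,0],[0,-12,-35,0]]]' --gripper 0

```text
time: 16.22
ee_pos: [0.439, -0.0943, 0.4425]
tcp_rot: [0.953, 0.024, 0.301, -0.015]
wrist_force: [1.1, -0.1, 0.9]
width: 0.0488
finger_force: 0.0
```

Emit:
drive_tool --targets '[[[4,-10,-35,-1],[4,-10,-35,-1],[5,-10,-35,0],[5,-10,-35,0],[5,-5,-35,0],[5,-5,-30,0],[0,0,-15,0],[0,0,0,0]]]'

```text
time: 16.88
ee_pos: [0.4661, -0.1432, 0.2205]
tcp_rot: [0.954, 0.006, 0.298, -0.012]
wrist_force: [-0.9, -0.1, -0.2]
width: 0.0927
finger_force: 0.0
```

Run:
```python
from h import *
import cv2
s=bot.sense();print(s['q'].round(3),s['ee_pos'].round(4),s['tcp_rot'].round(4),s['width'])
m=bot.camera_model("wrist");im=bot.capture("wrist");np.save("w4.npy",m["camera_from_world"])
cv2.imwrite("pics/w4.png",im[:,:,::-1])
print(proj(m,[.535,-.144,.133]),proj(m,[.538,-.089,.215]),proj(m,s['ee_pos']))
```

```text
[-0.572  0.08   2.185  0.78   0.489  0.356] [ 0.4661 -0.1432  0.2205] [ 0.9543  0.0065  0.2985 -0.0118] 0.09270543441028714
[324.11012199 198.18953917] [242.8682304  148.61848799] [319.90456601 253.58768539]
```

View pics/w4.png

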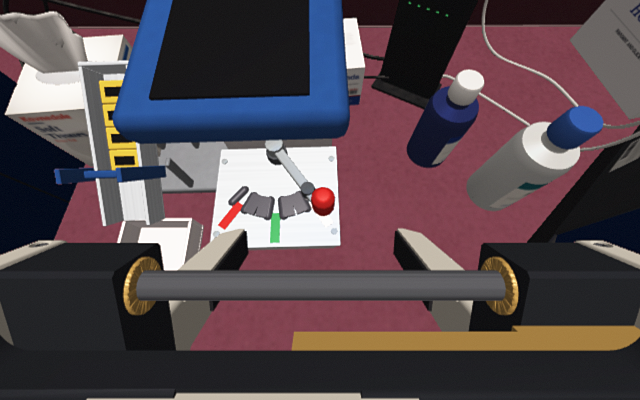

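The wrist view shows the knob at (323,201), about where I predicted (324,198). I'm going in along the tool axis.

Emit:
drive_tool --targets '[[[12,0,-18,0],[12,0,-18,0],[12,-1,-18,0],[12,0,-18,0],[12,0,-16,0],[8,0,-12,0],[0,0,0,0]]]'

```text
time: 17.52
ee_pos: [0.5367, -0.1445, 0.1238]
tcp_rot: [0.953, 0.008, 0.301, -0.011]
wrist_force: [-0.9, 0.6, -0.1]
width: 0.093
finger_force: 0.0
```

Emit:
drive_tool --targets '[[[0,0,0,0],[0,0,0,0],[0,0,0,0],[0,0,0,0],[0,0,0,0],[0,0,0,0],[0,0,0,0],[0,0,0,0]]]' --gripper 0.62 --grip_force 4

```text
time: 18.18
ee_pos: [0.5353, -0.1446, 0.124]
tcp_rot: [0.954, 0.007, 0.301, -0.011]
wrist_force: [0.2, 0.6, 0.6]
width: 0.0444
finger_force: 0.0
```

Run:
```python
from h import *
import cv2
s=bot.sense();print(s['ee_pos'].round(4),s['tcp_rot'].round(4),s['width'],s['wrist_force'])
m=bot.camera_model("wrist");im=bot.capture("wrist")
cv2.imwrite("pics/w5.png",im[100:340,160:480,::-1])
```

```text
[ 0.5353 -0.1446  0.124 ] [ 0.9536  0.0073  0.3008 -0.0107] 0.044352061229318854 [0.22891607 0.64946834 0.60794937]
```

View pics/w5.png

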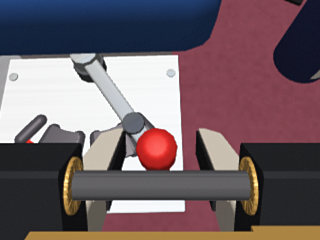

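The knob sits between the pads, about 1–2 mm off centre. I'll close gently.

Emit:
drive_tool --targets '[[[0,1,-4,0],[0,0,0,0],[0,0,0,0],[0,0,0,0],[0,0,0,0],[0,0,0,0]]]' --gripper 0.9

```text
time: 18.73
ee_pos: [0.5352, -0.1427, 0.1196]
tcp_rot: [0.954, 0.008, 0.3, -0.012]
wrist_force: [3.2, 4.7, -3.9]
width: 0.0241
finger_force: 4.0
```

Emit:
drive_tool --targets '[[[-2.8,4.2,0,0],[-2.8,4.2,0,0],[-2.3,4.4,0,0],[-2.3,4.4,0,0],[0,0,0,0]]]' --grip_force 8

```text
time: 19.15
ee_pos: [0.5242, -0.1267, 0.1196]
tcp_rot: [0.954, 0.007, 0.3, -0.01]
wrist_force: [-9.8, -3.3, 2.8]
width: 0.024
finger_force: 8.0
```

Emit:
drive_tool --targets '[[[-3.7,9.2,0,0],[-2.8,9.6,0,0],[-1.8,9.8,0,0],[-0.8,8,0,0],[0,0,0,0]]]'

```text
time: 19.57
ee_pos: [0.5157, -0.0887, 0.12]
tcp_rot: [0.954, 0.008, 0.301, -0.011]
wrist_force: [-4.0, 5.3, 1.5]
width: 0.024
finger_force: 8.0
```

Run:
```python
from h import *
import cv2
s=bot.sense();print(s['ee_pos'].round(4),s['wrist_force'])
b=bot.capture("top");w=bot.capture("wrist")
b=cv2.resize(b[140:240,300:420],None,fx=4,fy=4,interpolation=cv2.INTER_CUBIC)
c=np.zeros((400,800,3),np.uint8);c[:,:480]=b;c[:240,480:]=w[100:340,160:480]
cv2.imwrite("pics/p6.png",c[:,:,::-1])
```

```text
[ 0.5157 -0.0887  0.12  ] [-4.04095227  5.31628882  1.51580411]
```

View pics/p6.png

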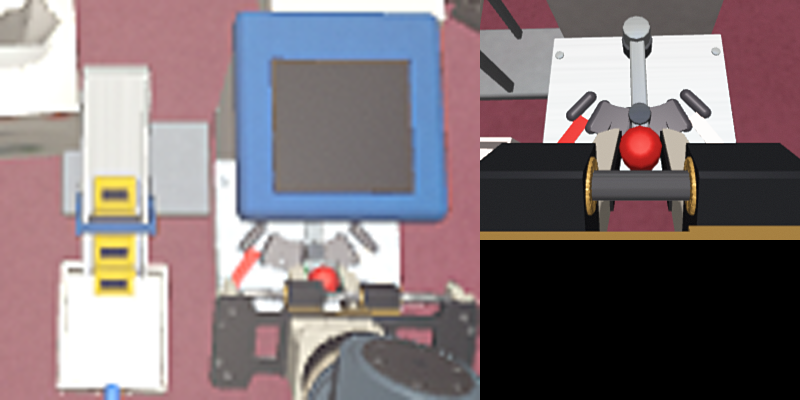

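The lever is at the green notch and cartridges are sliding into the dish. The +y force is the notch pulling it home, so I'll release.

Emit:
drive_tool --targets '[[[0,1,0,0],[0,0,0,0],[0,0,0,0],[0,0,0,0],[0,0,0,0],[0,0,0,0],[0,0,0,0],[0,0,0,0]]]' --gripper 0.4

```text
time: 20.33
ee_pos: [0.5161, -0.0889, 0.1199]
tcp_rot: [0.954, 0.007, 0.301, -0.011]
wrist_force: [-0.8, -0.7, 0.5]
width: 0.0559
finger_force: 0.0
```

Emit:
drive_tool --targets '[[[-9,0,13,0],[-12,0,18,0],[-12,0,18,0],[-14,0,20,0],[-14,0,20,0],[-14,0,20,0],[-20,0,20,0],[0,0,0,0]]]'

```text
time: 21.0
ee_pos: [0.4199, -0.089, 0.2521]
tcp_rot: [0.953, 0.008, 0.303, -0.009]
wrist_force: [0.6, -0.3, 0.1]
width: 0.0562
finger_force: 0.0
```

Run:
```python
from h import *
import cv2
s=bot.sense();print(s['ee_pos'].round(4),s['wrist_force'])
b=bot.capture("top");w=bot.capture("wrist")
b=cv2.resize(b[140:240,300:400],None,fx=4,fy=4,interpolation=cv2.INTER_CUBIC)
c=np.zeros((400,800,3),np.uint8);c[:,:400]=b;c[:300,400:]=w[:300,:400]
cv2.imwrite("pics/p7.png",c[:,:,::-1])
```

```text
[ 0.4199 -0.089   0.2521] [ 0.61525353 -0.25378357  0.12749793]
```

View pics/p7.png

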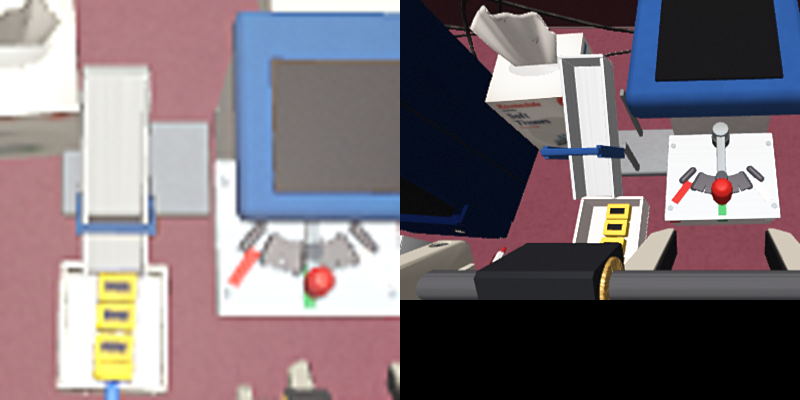

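All cartridges have left the chute and three are plainly in the dish. I'll back off and check the fourth and the lever numerically, as I've used all my picture views.

Emit:
drive_tool --targets '[[[-12,20,15,0],[-12,20,15,0],[-12,20,15,0],[-12,20,15,0],[-12,20,15,0],[-12,20,15,0],[-12,20,10,0],[-6,20,0,0]]]'

```text
time: 21.77
ee_pos: [0.3311, 0.0723, 0.3504]
tcp_rot: [0.953, 0.007, 0.302, -0.011]
wrist_force: [1.0, -0.0, -0.9]
width: 0.0558
finger_force: 0.0
```

Emit:
drive_tool --targets '[[[0,0,0,0],[0,0,0,0]]]'

```text
time: 21.93
ee_pos: [0.3311, 0.0728, 0.3481]
tcp_rot: [0.954, 0.01, 0.3, -0.012]
wrist_force: [0.3, -0.1, -0.0]
width: 0.056
finger_force: 0.0
```

```bash
cat > chk.py <<'E'
from h import *
import cv2
s=bot.sense();print(s['ee_pos'].round(4),s['time'])
for n in ("top","wrist","scene"):
    m=bot.camera_model(n);im=bot.capture(n)
    hsv=cv2.cvtColor(im,cv2.COLOR_RGB2HSV)
    y=cv2.inRange(hsv,(20,150,110),(35,255,255))
    r=cv2.inRange(hsv,(0,190,90),(6,255,255))|cv2.inRange(hsv,(174,190,90),(180,255,255))
    for name,mask,z in (("yel",y,.018),("red",r,.125)):
        k,lab,st,ce=cv2.connectedComponentsWithStats(mask)
        for i in range(1,k):
            if st[i,4]>12: print(n,name,st[i].tolist(),(ray(m,*ce[i],z)*1000).round(0))
    print(n,"knob@q: ",{q:proj(m,[.583+.001*x,-.011+.001*yy,.125]).round(1).tolist() for q,x,yy in ((.5,-66.7,-87.2),(.6,-67.3,-77.4),(.7,-66.3,-67.5))})
    # rectify the dish area: rows from x=.55 to .42, cols y=.13..0.01, 1 mm per px at z .018
    P=np.float32([[.55,.13],[.55,.01],[.42,.01],[.42,.13]])
    src=np.float32([proj(m,[a,b,.018]) for a,b in P])
    H=cv2.getPerspectiveTransform(src,np.float32([[0,0],[120,0],[120,130],[0,130]]))
    w=cv2.warpPerspective(cv2.cvtColor(im,cv2.COLOR_RGB2HSV),H,(120,130))
    g=cv2.inRange(w,(20,150,110),(35,255,255));b=cv2.inRange(w,(0,0,150),(180,60,255));bl=cv2.inRange(w,(100,120,60),(130,255,255))
    print(n)
    for rr in range(2,130,5): print("".join("Y" if g[rr,c] else "B" if bl[rr,c] else "." if b[rr,c] else "d" if w[rr,c,2]<90 else "-" for c in range(1,120,3)),550-rr)
E
python3 chk.py
```

```text
[0.3311 0.0728 0.3481] 21.9333
top yel [324, 224, 9, 11, 36] [460.  72.  18.]
top knob@q:  {0.5: [383.0, 210.1], 0.6: [379.9, 210.2], 0.7: [376.7, 209.8]}
top
-----..............................----- 548
----...............................----- 543
----...........-----------.........----- 538
----...........-----------.........----- 533
---............----.------.........----- 528
---............-----------.........----- 523
---............-Y---------.........----- 518
---............-YYYYY--YY-.........----- 513
----...........-Y---------.........----- 508
---............-Y------.--.........----- 503
----...........-Y---------.........----- 498
----...........YY---YYYYY-.........----- 493
----...........-----------.........----- 488
----...........-----------..........---- 483
----...........-----------..........---- 478
----..........-----...----..........---- 473
----...........-----------..........---- 468
----...........-YYYYYYYYY-..........---- 463
----...........-----------..........---- 458
----..........--Y---------..........---- 453
----...........-YYYY------..........---- 
[... 2437 characters left out ...]
Y-YYYY-.............- 498
--...........-YYYYYYYYYYY-.............- 493
--...........-YYYYYYYYYYY-.............- 488
--...........-YYYYYYYYYYY-.............- 483
--...........-YYYY--d--YY..............- 478
--...........-YYY------YY-.............- 473
--...........-YYYYYYYYYYY----..........- 468
--...........-YYYYYYYYYY-BBBB-.........- 463
--...........-YYYYYYYYY--BBBB-.........- 458
--...................--BBBBBB-........-- 453
--...................-BBBBBBBB-......--- 448
--.................-BBBBBBBBBB......---- 443
--................-BBBBBBBBBB......----- 438
--...............-BBBBBBBBB-......------ 433
--..............-BBBBBBBBB-.....-------- 428
----------------BBBBBBBBB--------------- 423
```

Run:
```python
from h import *
import cv2
m=bot.camera_model("top")
for v in (272,287,300,315,330,347,380): print(v,(ray(m,300+117/4-.4,140+v/4-.4,.02)*1000).round(0)[:2],end=" ")
print()
for n in ("top","wrist","scene"):
    m=bot.camera_model(n);im=bot.capture(n)
    for yy in (.072,.086,.059):
        out=[]
        for x in np.arange(.548,.436,-.004):
            p=proj(m,[x,yy,.02]).astype(np.float32)
            c=cv2.getRectSubPix(im,(1,1),tuple(map(float,p)))[0,0]
            out.append(f"{x*1000:.0f}:{c[0]//10},{c[1]//10},{c[2]//10}")
        print(n,yy," ".join(out))
```

```text
272 [538.  69.] 287 [525.  69.] 300 [514.  69.] 315 [501.  68.] 330 [489.  68.] 347 [474.  67.] 380 [446.  66.] 
top 0.072 548:23,23,22 544:23,23,23 540:21,20,20 536:22,20,10 532:23,22,11 528:15,14,12 524:16,15,12 520:24,24,12 516:25,25,11 512:22,20,9 508:24,24,12 504:17,15,12 500:14,13,12 496:24,22,12 492:25,25,10 488:20,17,10 484:24,23,12 480:22,21,11 476:14,13,12 472:15,14,12 468:25,23,12 464:25,24,9 460:25,23,9 456:25,25,11 452:25,25,10 448:25,25,9 444:12,14,19 440:11,17,25 436:12,18,24
top 0.086 548:23,23,22 544:23,23,23 540:21,21,21 536:19,17,14 532:24,23,18 528:24,23,18 524:24,23,19 520:24,23,19 516:24,23,20 512:22,21,19 508:25,24,17 504:25,25,18 500:25,25,19 496:25,25,19 492:25,24,17 488:23,22,20 484:25,25,21 480:25,25,19 476:24,24,17 472:24,23,16 468:25,23,17 464:25,23,17 460:23,21,17 456:24,22,17 452:24,22,13 448:23,21,16 444:25,25,25 440:23,23,23 436:15,12,12
top 0.059 548:23,23,23 544:22,23,22 540:21,20,17 536:23,22,11 532:24,23,11 528:20,18,11 524:19,17,12 520:25,23,11 516:24,23,9 512:23,21,9 508:25,23,11 504:20,18,11 500:19,17,11 496:24,22,11 492:24,24,9 488:22,20,10 48
[... 1678 characters left out ...]
 544:16,16,16 540:18,17,15 536:23,21,9 532:23,20,2 528:23,21,1 524:23,21,0 520:23,21,1 516:23,21,0 512:23,21,0 508:22,19,0 504:23,20,0 500:22,19,0 496:23,20,0 492:23,20,1 488:21,18,0 484:23,20,1 480:24,22,0 476:23,22,0 472:24,22,0 468:24,22,0 464:20,17,0 460:17,14,0 456:18,15,5 452:24,24,20 448:22,22,21 444:16,15,15 440:17,16,16 436:17,17,16
scene 0.059 548:19,18,18 544:16,16,16 540:22,20,13 536:25,24,5 532:24,22,0 528:17,15,4 524:22,20,2 520:25,25,0 516:25,24,0 512:25,24,0 508:24,22,0 504:18,16,5 500:18,15,4 496:23,22,2 492:24,23,1 488:23,21,4 484:25,24,4 480:23,21,4 476:20,18,6 472:23,21,5 468:24,23,4 464:25,25,2 460:16,16,8 456:7,9,13 452:3,7,13 448:2,6,13 444:2,6,12 440:3,7,13 436:3,7,13
```

```bash
python3 -c "
from rig import bot
print(bot.close_job())"
```

```text
the job is handed in; nothing more can be done
None
```

I handed the job in at about 22 s of the 64 s. The dish stands released under the chute and the lever is at the green notch. The chute is empty and no yellow shows outside the dish. Only three cartridge tops show clearly; I inferred the fourth from a 16 mm yellow strip by the grip-end wall. The result of the judging was not reported back.

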